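# Build up the keyed work-rest stand

## Robot

A 6-joint arm with a two-finger parallel gripper is mounted at the origin on the work surface; the furniture and walls round the work are solid. World frame = base frame: x ahead of the robot, y to its left, z up, the work surface at z = 0. Lengths are in m, angles in rad, forces in N, time in s.
With the tool pointing down it reaches from about 0.375 to 0.9 m from the base axis. Payload 3.1 kg.
Tool frame: the origin (TCP) lies on the centre line of the jaws, within the pads' length; the fingertips stand r.tip_extent ahead of it and the grasp point (between the pads) lies 3 mm ahead of it (r.tip_extent is the distance from the TCP to the fingertips, in m); z points along the fingers, y is the line along which they close (so a half turn about z gives the same grasp; the last joint's range is limited). The gripper opens to 87 mm and grips with 3 to 60 N. Pads are 19 mm wide; open, the fingers measure 117 mm over their backs; the gripper's body (75 mm by 190 mm) begins 51 mm behind the grasp point.
Start: joints at [1.05, 0.527, 1.433, -0, 1.181, -0.178], TCP at [0.209, 0.589, 0.245] pointing down, gripper open.
Joint ranges: [-3.08, 3.08], [-0.75, 2.2], [0.22, 2.44], [-1.43, 4.57], [0, 2.65], [-2.85, 2.85]. Speed limits (rad/s): [2.79, 2.79, 3.14, 3.14, 3.14, 3.14].

## Interface

Orientations are given as a unit quaternion [x, y, z, w].
In Python, from workcell import r gives the robot as it stands.
- The arm moves only by the tool send_rows, never from a script. Its argument "series" is one flat list of numbers, 5 for each row, row after row: the opening, from 0 (shut) to 1 (fully open), then the shift along the world's x, y, z in mm, then the turn about the world's z in degrees. In form: [grip, tx, ty, tz, twist, grip, tx, ty, tz, twist, ...]. A call has 1 to 12 rows; each row is the pose to reach, as a shift and turn from the pose commanded when the call began; what a row does not reach only later rows make up. A row lasts 1/12 s, in which the tool goes at most 41.7 mm and 7.16 degrees, less where a joint would pass 70% of its speed; a pose out of reach is approached as far as the arm can. A call with a gripper value outside its range is refused whole. The fingers move at their own pace and stop on an object; "newtons" is the grip in N (left out, the last holds). Time passes only in rows, so rows that repeat a pose let the fingers close. It gives the time, the measured TCP pose, the force, the opening and the grip force at its end, in the units of the state.
- r.read_state(): the state, without advancing time (a new reading comes with each control period).
- r.camera(name): name is "side" or "top"; returns the picture (480x640x3 uint8, red, green, blue); there is no depth.
- r.camera_model(name): a dict with "vfov" (degrees; the focal length in pixels is half the picture's height over the tangent of half this angle, whatever the lens; pixels are square), "cx", "cy" (the principal point, pixels), "k1" (the pictures are not rectified: a ray, as slopes to the right and down, at radius r is drawn at 1 + k1 r^2 times it, then the intrinsics apply), "xyz" and "attitude" of the camera in the world. Camera axes: x right, y up, looking along -z (the intrinsics and any distortion apply to the point x, -y, -z); pixel columns grow to the right and rows downward; lengths in m; the calibration is good to about 2 mm. A picture is of the moment at which its call begins. camera_model takes no time and is no camera call.
- r.close_job(): hands the job in; it is judged then, once.
The state is a dict: "t": time; "joints": joint angles; "qvel": joint speeds; "joint_efforts": joint torques, N m; "tcp_pos": TCP position; "orientation": TCP orientation; "force": force on the tool from outside, world axes, zero at the start; "moment": the same for the moment, N m; "gripper_width": finger opening in m; "grip_force": force on a finger pad.
Only numpy, scipy, OpenCV 4.12 (cv2) and the standard library are available. Lean on these libraries where they do the work, as an engineer would, in place of code of your own. Each camera call takes 0.05 s, during which the arm holds its last target. There are 200 camera calls.

## Task

Build up the work-rest stand on the bench. The riser lies in the stand's base with its lugs riding on top of the seat: turn it by its lever pin until you feel the lugs drop into the notches underneath. Then stack the rest head on the riser so that its lugs drop into the riser's notches and it sits fully home, without knocking over the glass jar that stands by.

Things in the scene. Friction and masses are not known exactly. Their poses are not given: they have to be found in the camera images.
- stand_base: Round grey-painted base, 148 mm across, fixed to the bench. Origin: centre of its underside, z up. Its rim (inner radius 60, outer 66 mm) rises to 32 mm.
- base_seat (a point): Centre of the base's ring-shaped seat, 20 mm above the base's origin, covered by the riser. It has three notches 120 degrees apart, 19 mm wide, 8 mm deep. Their direction differs from start to start, has nothing to do with this point's axes and cannot be seen: it must be felt for.
- riser: Loose bare-aluminium riser, 0.6 kg, 132 mm across. Origin: centre of the underside of its lower disc (116 mm across, 14 mm thick), z up. Below it three lugs stick out 7 mm, at 0 (its +x), 120 and 240 degrees, each 14 mm wide, 34 to 48 mm from the axis. At the start it stands in the base on its lugs, origin 27 mm above the base's; home, it is 20 mm.
- lever_pin (a point): Centre of the top of the riser's upright steel lever pin, 12 mm thick, 85 mm from the axis along riser +x. The pin stands free from 28 to 64 mm above the riser's origin. Turning takes under 4 N here, either way, the rim keeping the riser central. Within 120 degrees all three lugs fall at once by their own weight (7 mm); then the pin resists firmly.
- riser_seat (a point): Centre of the seat on top of the riser, 28 mm above the riser's origin, axes as the riser. Three notches 19 mm wide, 8 mm deep, at 0 (towards the lever), 120 and 240 degrees. A rim of inner radius 60, outer 66 mm round it rises 8 mm above the seat. The flat lever, 18 mm wide, lies 4 to 13 mm below the seat and runs out to 96 mm from the axis.
- rest_head: Loose, 0.35 kg: aluminium disc 116 mm across, 14 mm thick, lower edge bevelled 3 mm, with a wooden bar on top. Origin: centre of the disc's underside, z up. Below it three lugs stick out 7 mm, at 0 (its +x), 120 and 240 degrees, each 14 mm wide, 34 to 48 mm from the axis. It starts on the bench on its lugs. Home, at any of the three turns, its origin is on the riser's seat; with lugs riding, 7 mm above.
- head_bar (a point): Middle of the top of the rest head's wooden bar, 44 mm above the head's origin, axes as the head. The bar is 100 mm long (x), 24 mm wide (y), 30 mm high above the disc; at each end a 14 mm long stop rises 15 mm more. Grip it across y, at its middle.
- screw_jar: Clear jar with dark lid, 74 mm across, 87 mm high, loose, upright; origin: centre of its underside. Not to be knocked over.
Things that resemble listed ones, but are neither listed nor needed, are in the scene too. There is more than one size of the stand_base; the one meant has the size given above.

How it is judged:
On the way, in this order (a step that is already met when the one before it is completed fails the run):
1. the riser's lugs have dropped into the notches of the base (z of riser in the frame of stand_base between 0.018 and 0.0225 m and horizontal distance between riser and stand_base below 0.008 m and angle between the z axis of riser and the z axis of stand_base, either way round below 0.05 rad), for 0.2 s.
2. the rest head's lugs have dropped into the notches of the riser (all of step 1 and z of rest_head in the frame of riser between 0.026 and 0.0305 m and horizontal distance between rest_head and riser below 0.008 m and angle between the z axis of rest_head and the z axis of riser, either way round below 0.05 rad), for 0.2 s.
At the end, for the whole second after the job is handed in: The riser sits home in the base (origin 18 to 22.5 mm above the base's origin), the rest head sits home on the riser (origin 26 to 30.5 mm above the riser's), both level within 0.05 rad of the part below and central within 8 mm, released and at rest (all of step 2 and linear speed of each of riser, rest_head below 0.02 m/s); the robot touches nothing.
It fails at once if the glass jar is knocked over (angle between screw_jar's own z axis and vertical above 0.5 rad).
It also fails if it takes over 72 s, if anything falls off the work surface, if the arm or the gripper's body presses on something with over 40 N, if the wrist force passes 120 N, or if a joint passes its speed limit or range.

## Working session

There is one attempt and no reset: what is moved stays moved. The work goes in short steps, Python scripts to look and compute and a tool call to move; the robot and the scene stay as the last step left them, time stands still between calls to the robot, and variables do not carry over. Pictures are saved under pics/ and viewed, at most 10 in all, crops included, and the job is handed in when it is done.

Besides the shell and the picture viewer there is one more tool, called in YAML: its name, and indented under it one key for each argument. send_rows: Moves the arm, as the interface text tells. Its arguments: {"type":"object","properties":{"series":{"type":"array"},"newtons":{"type":"number"}},"required":["series"]}

```bash
mkdir -p pics
cat > h.py <<'E'
import numpy as np, cv2
from scipy.spatial.transform import Rotation as R
from workcell import r
def cam(n):
    m=r.camera_model(n); f=240/np.tan(np.radians(m['vfov'])/2)
    return m,f,R.from_quat(m['attitude']).as_matrix(),np.array(m['xyz'])
def ray(n,u,v):
    m,f,A,c=cam(n)
    d=np.array([(u-m['cx'])/f,(v-m['cy'])/f]); s=d.copy()
    for _ in range(30): s=d/(1+m['k1']*(s@s))
    return c,A@np.array([s[0],-s[1],-1])
def at(n,u,v,z):
    c,d=ray(n,u,v); return c+d*(z-c[2])/d[2]
def proj(n,P):
    m,f,A,c=cam(n); q=(np.atleast_2d(P)-c)@A
    s=np.c_[q[:,0]/-q[:,2],-q[:,1]/-q[:,2]]; s=s*(1+m['k1']*(s**2).sum(1))[:,None]
    return s*f+[m['cx'],m['cy']]
def save(n,name):
    im=r.camera(n); cv2.imwrite('pics/'+name,im[:,:,::-1]); return im
E
python3 - <<'E'
from h import *
save('top','t0.png');save('side','s0.png')
for n in('top','side'):print(r.camera_model(n))
print(r.read_state(),r.tip_extent)
E
```

```text
{'vfov': 46.502544777936, 'cx': 318.3691334944546, 'cy': 228.58473441890996, 'k1': -0.02456074389731415, 'xyz': array([0.41938367, 0.01314577, 1.13789401]), 'attitude': array([-0.03158726,  0.03189286,  0.71141624, -0.70133589])}
{'vfov': 53.19047737487998, 'cx': 321.6083049411462, 'cy': 247.00765869460005, 'k1': -0.032538980098707794, 'xyz': array([ 0.12159789, -0.71768053,  0.58128586]), 'attitude': array([ 0.47435332, -0.13061952, -0.21180892,  0.84443144])}
{'t': 0.1, 'joints': array([ 1.05047889e+00,  5.28394903e-01,  1.43376103e+00, -2.47466392e-05,
        1.18144408e+00, -1.78522832e-01]), 'qvel': array([ 0.00047917, -0.00159039, -0.00312107, -0.00134785,  0.00155496,
       -0.0002532 ]), 'joint_efforts': array([-4.40433869e-04, -4.40988994e+01, -1.77151376e+01,  6.34577125e-02,
        5.33505587e-02, -5.68507085e-05]), 'tcp_pos': array([0.20916304, 0.58829914, 0.24366032]), 'orientation': array([ 1.70061925e-01,  9.85432866e-01, -9.46944516e-04, -3.32861152e-04]), 'force': array([-1.12730764,  0.93152637,  0.95363728]), 'moment': array([ 0.02005405, -0.02181977, -0.0141313 ]), 'grip_force': 0.0, 'gripper_width': 0.08670843288113354} 0.022
```

View pics/t0.png

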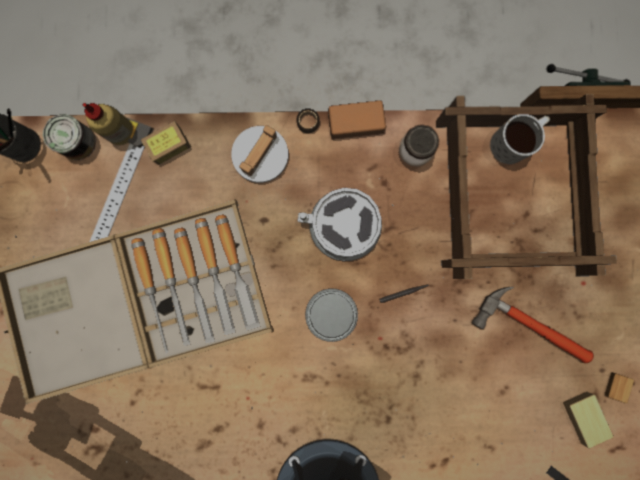

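View pics/s0.png

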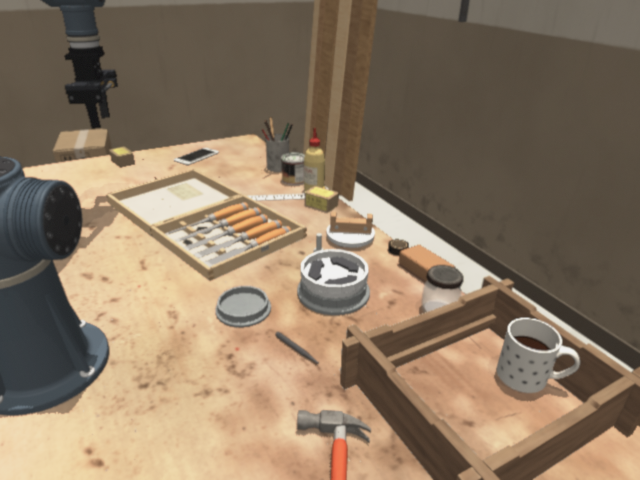

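Top view: the riser in its base is at (346,224), with the lever pin towards (304,218). The rest head (pale disc with wooden bar) is at (260,153) and the jar at (420,146). Two things could be the base: the grey dish at (331,315), which is smaller and empty, and the base under the riser at (346,224). I take the latter, and will confirm its size in an enlarged crop.

Run:
```python
from h import *
im=cv2.imread('pics/t0.png')
c=cv2.resize(im[110:350,220:400],None,fx=2.5,fy=2.5,interpolation=cv2.INTER_CUBIC);cv2.imwrite('pics/c0.png',c)
s=cv2.imread('pics/s0.png');s=cv2.resize(s[190:350,200:480],None,fx=2.5,fy=2.5,interpolation=cv2.INTER_CUBIC);cv2.imwrite('pics/c1.png',s)
```

```text
(no output)
```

View pics/c0.png

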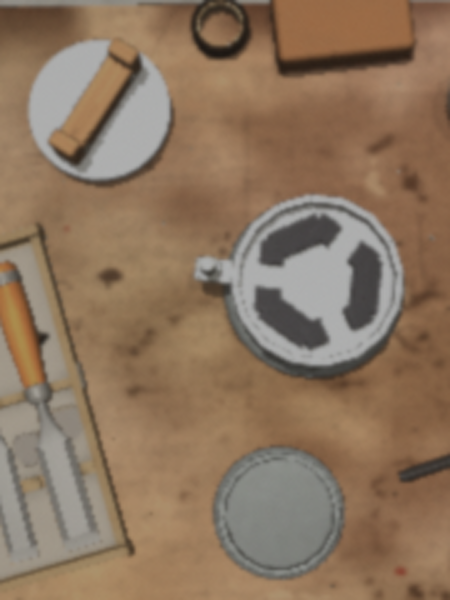

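View pics/c1.png

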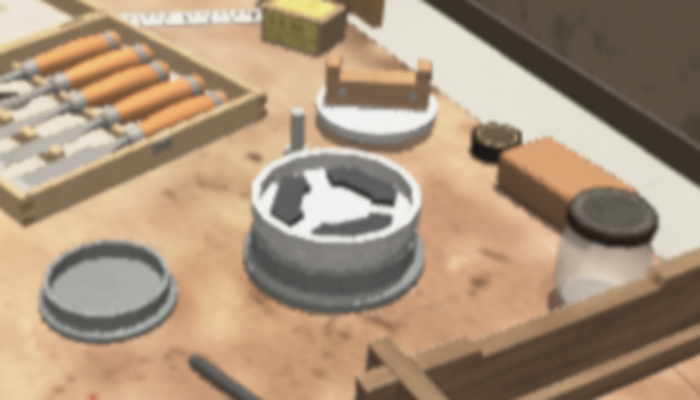

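The crops confirm it. The riser's base at crop (316,281) has a flange wider than the 132 mm riser. The dish at (280,512) is clearly smaller and empty. The bar stops are at crop (123,50) and (69,138), and the pin top is at crop (209,264).

Run:
```python
from h import *
im=cv2.imread('pics/t0.png')
f=lambda x,y:(220+x/2.5,110+y/2.5)
C=at('top',*f(316,281),.063);P=at('top',*f(209,264),.091)
H=at('top',*f(100.5,110),.021);a=at('top',*f(123,50),.066);b=at('top',*f(69,138),.066);J=at('top',421,140,.087)
for n,p in zip('CPHabJ',(C,P,H,a,b,J)):print(n,p.round(4))
print('pin r',np.linalg.norm((P-C)[:2]),np.degrees(np.arctan2(*(P-C)[1::-1])),'bar mid',(a+b)/2,'len',np.linalg.norm(a-b),np.degrees(np.arctan2(*(a-b)[1::-1])))
t=np.linspace(0,2*np.pi,60)
def circ(c,R_,z):return np.c_[c[0]+R_*np.cos(t),c[1]+R_*np.sin(t),0*t+z]
for n in('top','side'):
    g=cv2.imread('pics/%s0.png'%n[0]);o=(220,110,180,240) if n=='top' else (200,190,280,160)
    k=2.5; g=cv2.resize(g[o[1]:o[1]+o[3],o[0]:o[0]+o[2]],None,fx=k,fy=k)
    for c in(circ(C,.066,.063),circ(C,.074,0.0),circ(P,.006,.091),circ(H,.058,.021),circ(J,.037,.087),circ(a,.004,.066),circ(b,.004,.066)):
        q=((proj(n,c)-o[:2])*k).astype(np.int32);cv2.polylines(g,[q],True,(0,0,255),1)
    cv2.imwrite('pics/o_%s.png'%n,g)
A=cv2.imread('pics/o_top.png');B=cv2.imread('pics/o_side.png')
w=np.zeros((600,800,3),np.uint8);A=A[:,:450];w[:,:350]=cv2.resize(A,(350,467)) .tolist() and cv2.copyMakeBorder(cv2.resize(A,(350,467)),0,133,0,0,0)
w[:400*450//700,350:800]=cv2.resize(B,(450,257));cv2.imwrite('pics/ov.png',w)
print(r.read_state()['joint_efforts'][5])
```

```text
C [ 0.5274 -0.0424  0.063 ]
P [0.5386 0.0395 0.091 ]
H [0.6739 0.128  0.021 ]
a [0.7112 0.1056 0.066 ]
b [0.6418 0.1481 0.066 ]
J [ 0.6819 -0.1874  0.087 ]
pin r 0.08267547677099478 82.19708086319774 bar mid [0.67653645 0.12682523 0.066     ] len 0.08138539787425694 -31.47738768427886
-5.6850708460842725e-05
```

View pics/ov.png

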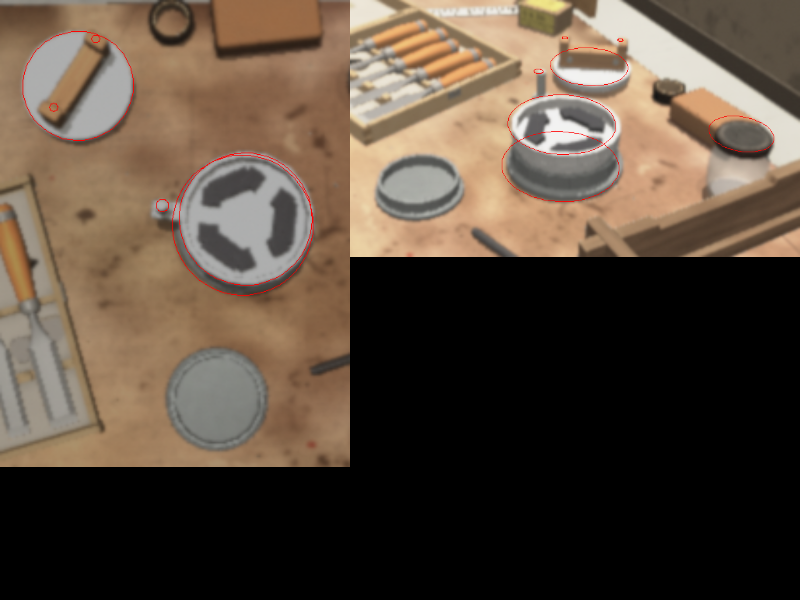

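The overlays agree to about 3 mm. Centre C≈(0.527,-0.042), with the pin at 82° and r≈83 mm (85 expected). The head is at (0.675,0.128) and the jar at (0.68,-0.187). Next I move above the pin with the jaws closing tangentially.

send_rows:
  series: [1, 27, -46, -5, -7, 1, 55, -92, -10, -13, 1, 82, -138, -15, -20, 1, 110, -183, -20, -26, 1, 137, -229, -25, -33, 1, 165, -275, -30, -39, 1, 192, -321, -35, -46, 1, 220, -367, -40, -52, 1, 247, -413, -45, -59, 1, 275, -458, -50, -65, 1, 302, -504, -55, -72, 1, 330, -550, -60, -78]

```text
t: 1.1
tcp_pos: [0.4658, 0.1599, 0.1976]
orientation: [0.754, 0.657, -0.0, -0.0]
force: [1.5, 0.2, -0.3]
gripper_width: 0.0873
grip_force: 0.0
```

send_rows:
  series: [1, 0, 0, 0, 0, 1, 0, 0, 0, 0, 1, 0, 0, 0, 0, 1, 0, 0, 0, 0, 1, 0, 0, 0, 0, 1, 0, 0, 0, 0]

```text
t: 1.6
tcp_pos: [0.4645, 0.1632, 0.1981]
orientation: [0.751, 0.66, -0.0, -0.0]
force: [-0.5, -0.7, -0.4]
gripper_width: 0.0871
grip_force: 0.0
```

send_rows:
  series: [1, 20, -33, -12, 0, 1, 40, -66, -24, 0, 1, 60, -99, -36, 0, 1, 76, -124, -48, 0, 1, 76, -124, -75, 0, 1, 76, -124, -100, 0, 1, 76, -124, -112, 0, 1, 76, -124, -112, 0]

```text
t: 2.27
tcp_pos: [0.5392, 0.0388, 0.0833]
orientation: [0.752, 0.659, -0.002, -0.002]
force: [-0.6, 0.7, 0.1]
gripper_width: 0.0869
grip_force: 0.0
```

Run:
```python
from h import *
a=save('top','t1.png');b=save('side','s1.png')
A=cv2.imread('pics/t1.png')[130:290,230:430];B=cv2.imread('pics/s1.png')[170:330,230:430]
cv2.imwrite('pics/m1.png',np.hstack([cv2.resize(x,None,fx=2,fy=2,interpolation=2) for x in(A,B)]))
print(r.read_state()['tcp_pos'])
```

```text
[0.54118703 0.0387035  0.08589077]
```

View pics/m1.png

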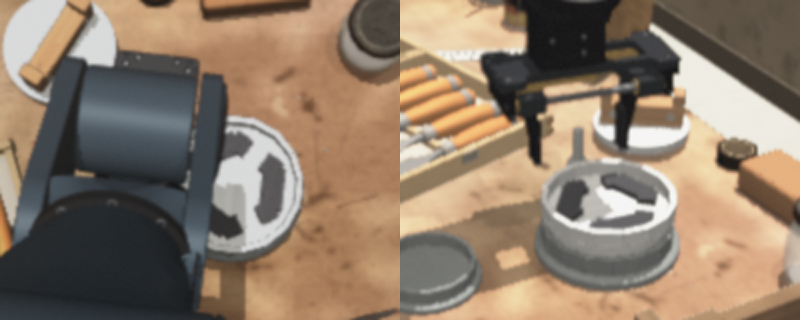

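The pin stands midway between the fingers in the side view (right panel, around (578,145)). I close to a loose cage and turn positive. A template on the riser rim in the side view checks for the drop.

send_rows:
  series: [0.23, 0, 0, 0, 0, 0.23, 0, 0, 0, 0, 0.23, 0, 0, 0, 0, 0.23, 0, 0, 0, 0, 0.23, 0, 0, 0, 0, 0.23, 0, 0, 0, 0]
  newtons: 10

```text
t: 2.87
tcp_pos: [0.5416, 0.0379, 0.0864]
orientation: [0.752, 0.659, 0.0, 0.0]
force: [-0.5, -0.3, -1.1]
gripper_width: 0.0546
grip_force: 0.0
```

```bash
cat >> h.py <<'E'
C0=np.array([.5285,-.0425])
def drop():
    ref=cv2.imread('pics/s1.png'); im=r.camera('side')[:,:,::-1].copy(); out=[]
    for x0,x1,y0,y1 in((345,370,255,292),(315,345,270,292)):
        m=cv2.matchTemplate(im[y0-4:y1+12,x0-6:x1+6],ref[y0:y1,x0:x1],cv2.TM_CCOEFF_NORMED)
        _,v,_,p=cv2.minMaxLoc(m); out.append((p[0]-6,p[1]-4,round(v,2)))
    s=r.read_state(); p=s['tcp_pos'][:2]-C0; y=R.from_quat(s['orientation']).as_matrix()[:,1]
    phi=np.degrees(np.arctan2(p[1],p[0]))
    print('shift',out,'phi',phi.round(1),'r',np.hypot(*p).round(4),'yaw',np.degrees(np.arctan2(y[1],y[0])).round(1),'z',s['tcp_pos'][2].round(4),'F',s['force'].round(1),'w',s['gripper_width'].round(4),s['grip_force'])
    for d in (5,10):
        a=np.radians(phi+d); q=.0835*np.array([np.cos(a),np.sin(a)]); print(d,((q-p)*1e3).round(1))
E
python3 - <<'E'
from h import *
drop()
q=proj('side',[[.5285,-.0425,.063],[.5285,-.0425,.056]]);print(q)
E
```

```text
Traceback (most recent call last):
  File "h.py", line 28, in drop
    print('shift',out,'phi',phi.round(1),'r',np.hypot(*p).round(4),'yaw',np.degrees(np.arctan2(y[1],y[0])).round(1),'z',s['tcp_pos'][2].round(4),'F',s['force'].round(1),'w',s['gripper_width'].round(4),s['grip_force'])
                                                                                                                                                                             ^^^^^^^^^^^^^^^^^^^^^^^^
AttributeError: 'float' object has no attribute 'round'
```

send_rows:
  series: [0.23, 0, 0, 0, 0, 0.23, 0, 0, 0, 0, 0.23, 0, 0, 0, 0, 0.23, 0, 0, 0, 0, 0.23, 0, 0, 0, 0, 0.23, 0, 0, 0, 0, 0.23, 0, 0, 0, 0]

```text
t: 3.5
tcp_pos: [0.5414, 0.0378, 0.0859]
orientation: [0.752, 0.659, -0.0, -0.0]
force: [-0.2, 0.8, 0.1]
gripper_width: 0.0205
grip_force: 0.0
```

```bash
sed -i "s/s\['gripper_width'\].round(4)/round(s['gripper_width'],4)/" h.py
python3 - <<'E'
from h import *
drop()
q=proj('side',[[.5285,-.0425,.063],[.5285,-.0425,.056]]);print(q)
E
```

```text
shift [(0, 0, 1.0), (0, 0, 1.0)] phi 80.9 r 0.0814 yaw -7.6 z 0.0859 F [ 0.  -0.3  0.1] w 0.0202 0.0
5 [-6.9  2.9]
10 [-14.2   3.1]
[[332.35551393 266.3355343 ]
 [332.24460268 269.29898344]]
```

send_rows:
  series: [0.23, -1.4, 0.7, 0, 1, 0.23, -2.8, 1.3, 0, 2, 0.23, -4.2, 1.9, 0, 3, 0.23, -5.6, 2.4, 0, 4, 0.23, -7.0, 2.8, 0, 5, 0.23, -8.4, 3, 0, 6, 0.23, -9.9, 3.1, 0, 7, 0.23, -11.3, 3.1, 0, 8, 0.23, -12.8, 3.1, 0, 9, 0.23, -14.2, 3.1, 0, 10]

```text
t: 4.38
tcp_pos: [0.5273, 0.0409, 0.0861]
orientation: [0.691, 0.722, 0.0, 0.0]
force: [1.0, 0.1, 1.3]
gripper_width: 0.0204
grip_force: 0.5
```

```bash
python3 -c "
from h import *
drop()"
```

```text
shift [(-1, 0, 0.95), (0, 0, 0.93)] phi 91.1 r 0.0835 yaw 2.5 z 0.086 F [ 1.4 -0.7  0.4] w 0.0202 0.5686833610525355
5 [-7.3 -0.4]
10 [-14.5  -1.5]
```

send_rows:
  series: [0.23, -2.9, -0.1, 0, 2, 0.23, -5.8, -0.3, 0, 4, 0.23, -8.7, -0.6, 0, 6, 0.23, -11.6, -1, 0, 8, 0.23, -14.5, -1.5, 0, 10, 0.23, -14.5, -1.5, 0, 10]

```text
t: 4.93
tcp_pos: [0.5121, 0.0395, 0.086]
orientation: [0.626, 0.78, -0.0, -0.0]
force: [1.1, -0.2, -0.2]
gripper_width: 0.0201
grip_force: 0.0
```

```bash
python3 -c "
from h import *
drop()"
```

```text
shift [(-1, -1, 0.77), (-1, 0, 0.79)] phi 101.3 r 0.0837 yaw 12.4 z 0.086 F [-0.8 -0.2  0.6] w 0.0203 0.04858395550400019
5 [-7.  -1.9]
10 [-13.9  -4.2]
```

send_rows:
  series: [0.23, -2.8, -0.6, 0, 2, 0.23, -5.6, -1.4, 0, 4, 0.23, -8.4, -2.3, 0, 6, 0.23, -11.2, -3.2, 0, 8, 0.23, -13.9, -4.2, 0, 10, 0.23, -13.9, -4.2, 0, 10]

```text
t: 5.48
tcp_pos: [0.4984, 0.0353, 0.0859]
orientation: [0.556, 0.831, -0.0, -0.0]
force: [-0.0, 0.7, 0.4]
gripper_width: 0.02
grip_force: 0.0
```

```bash
sed -i "s/^    s=r.read_state(); p=/    cv2.imwrite('pics\/d%.1f.png'%r.read_state()['t'],im)\n&/" h.py; python3 -c "
from h import *
drop()"
python3 - <<'E'
import cv2,glob,numpy as np
# vertical gradient profile of rim in column bands
for f in ['pics/s1.png']+sorted(glob.glob('pics/d*.png')):
    g=cv2.GaussianBlur(cv2.cvtColor(cv2.imread(f),6).astype(float),(3,3),0)
    print(f,[ (285+g[285:325,x].round().astype(int)).tolist()[::2] and g[270:312:2,x-2:x+3].mean(1).astype(int).tolist() for x in(330,)])
E
```

```text
shift [(-1, 0, 0.65), (-1, 1, 0.69)] phi 111.1 r 0.0834 yaw 22.3 z 0.0859 F [ 0.1 -0.6  0.2] w 0.0202 0.02985362196341157
5 [-6.7 -2.8]
10 [-13.1  -6.3]
pics/s1.png [[205, 192, 187, 187, 173, 123, 112, 193, 211, 147, 142, 143, 141, 136, 116, 98, 91, 91, 94, 113, 126]]
pics/d5.5.png [[246, 246, 246, 245, 245, 245, 245, 243, 224, 158, 142, 148, 148, 137, 116, 98, 91, 91, 95, 114, 126]]
```

```bash
cat > d.py <<'E'
from h import *
im=r.camera('side')[:,:,::-1].copy(); g=cv2.cvtColor(im,6).astype(float)
out=[]
for x in(320,330,340,350):
    p=g[280:296,x-2:x+3].mean(1); out.append(round(280+float(np.argmax(-np.diff(p))),1))
s=r.read_state(); p=s['tcp_pos'][:2]-C0; phi=np.degrees(np.arctan2(p[1],p[0]))
print('edge',out,g[282:298,328:333].mean(1).astype(int),'phi',phi.round(1),'r',np.hypot(*p).round(4),'F',s['force'].round(1),'w',round(s['gripper_width'],4),round(s['grip_force'],2))
for d in (2,4,6,8,10):
    a=np.radians(phi+d); q=.0835*np.array([np.cos(a),np.sin(a)]); print(d,((q-p)*1e3).round(1),end=' ')
E
python3 - <<'E'
import cv2
for f in('pics/s1.png','pics/d5.5.png'):print(cv2.cvtColor(cv2.imread(f),6)[282:298,328:333].mean(1).astype(int))
E
```

```text
[105 132 202 233 222 167 141 141 142 142 144 143 140 139 137 130]
[245 245 244 243 233 190 150 142 142 145 149 152 149 143 138 130]
```

send_rows:
  series: [0.23, -2.7, -1.1, 0, 2, 0.23, -5.4, -2.3, 0, 4, 0.23, -8, -3.5, 0, 6, 0.23, -10.6, -4.9, 0, 8, 0.23, -13.1, -6.3, 0, 10, 0.23, -13.1, -6.3, 0, 10]

```text
t: 6.03
tcp_pos: [0.4854, 0.029, 0.0859]
orientation: [0.482, 0.876, -0.0, -0.0]
force: [0.4, -0.3, 0.2]
gripper_width: 0.02
grip_force: 0.0
```

```bash
python3 d.py
```

```text
edge [285.0, 286.0, 286.0, 285.0] [244 244 244 243 233 191 151 142 143 144 145 145 144 142 138 130] phi 121.1 r 0.0834 F [-1.1  0.4 -0.3] w 0.0201 0.0
2 [-2.5 -1.5] 4 [-4.9 -3.1] 6 [-7.3 -4.8] 8 [-9.6 -6.6] 10 [-11.8  -8.5]
```

send_rows:
  series: [0.23, -2.5, -1.5, 0, 2, 0.23, -4.9, -3.1, 0, 4, 0.23, -7.3, -4.8, 0, 6, 0.23, -9.6, -6.6, 0, 8, 0.23, -11.8, -8.5, 0, 10, 0.23, -11.8, -8.5, 0, 10]

```text
t: 6.58
tcp_pos: [0.4737, 0.0205, 0.0859]
orientation: [0.404, 0.915, -0.0, -0.0]
force: [0.0, 0.2, -0.6]
gripper_width: 0.0201
grip_force: 0.0
```

```bash
python3 d.py
```

```text
edge [287.0, 281.0, 289.0, 287.0] [172 137 125 116 129 184 225 219 167 142 140 140 140 141 142 138] phi 131.0 r 0.0835 F [ 0.9 -0.5  0.2] w 0.0196 0.0
2 [-2.2 -1.9] 4 [-4.3 -3.9] 6 [-6.3 -6. ] 8 [-8.3 -8.2] 10 [-10.1 -10.4]
```

The front rim edge moved from row 286 to row 289 (3 px, about 7 mm), so the riser has dropped. I open, lift, and swing aside to measure both parts with a clear view.

send_rows:
  series: [0.6, 0, 0, 0, 0, 0.6, 0, 0, 0, 0, 0.6, 0, 0, 40, 0, 0.6, 0, 0, 80, 0, 0.6, 0, 0, 110, 0, 1, -5, 40, 110, 3, 1, -10, 80, 110, 6, 1, -15, 120, 110, 9, 1, -20, 160, 110, 12, 1, -25, 200, 110, 15, 1, -30, 240, 110, 16, 1, -35, 280, 110, 16]

```text
t: 7.63
tcp_pos: [0.438, 0.3023, 0.196]
orientation: [0.272, 0.962, -0.0, -0.0]
force: [0.5, 0.4, -0.1]
gripper_width: 0.0852
grip_force: 0.0
```

Run:
```python
from h import *
a=save('top','t2.png');b=save('side','s2.png')
A=cv2.imread('pics/t2.png')[110:290,220:400];B=cv2.imread('pics/s2.png')[190:330,270:450]
A=cv2.resize(A,(540,540),interpolation=2);cv2.imwrite('pics/m2.png',A)
B=cv2.resize(B,(720,560),interpolation=2);cv2.imwrite('pics/m3.png',B)
s=r.read_state();print(s['tcp_pos'],s['orientation'],s['t'])
```

```text
[0.43780835 0.3056896  0.19611822] [2.69289284e-01 9.63058412e-01 1.29786608e-03 3.05159327e-04] 7.7333
```

View pics/m2.png

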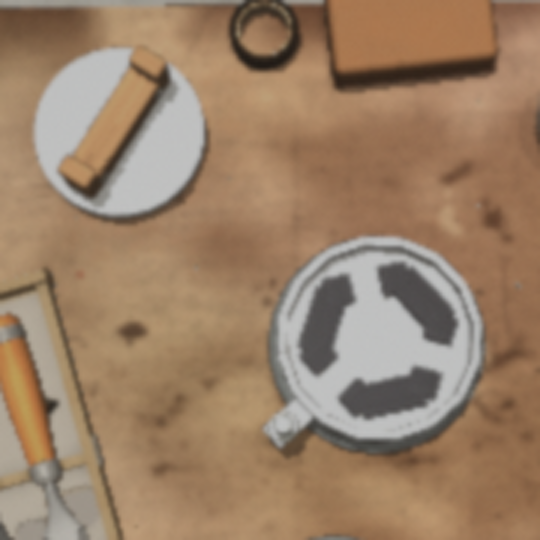

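View pics/m3.png

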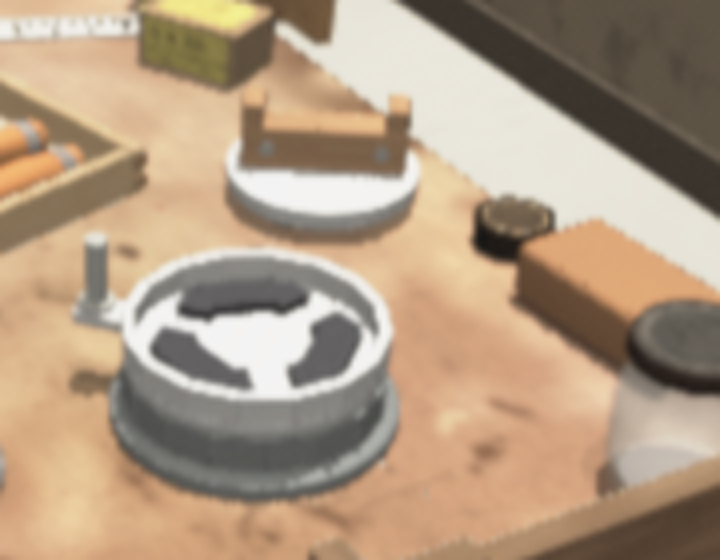

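The riser is down evenly. Top crop: rim centre (379,339), pin (284,424), head disc centre (120,130), bar stops (149,62) and (82,172). Side crop: rim spans 122–392 by 248–399, pin top (95,238). Next I fit these from both views.

Run:
```python
from h import *
from scipy.optimize import least_squares
T=lambda p:((np.array(p)+.5)/3-.5+[220,110]); S=lambda p:((np.array(p)+.5)/4-.5+[270,190])
t=np.linspace(0,2*np.pi,181)
def ext(n,c,R_,z):
    q=proj(n,np.c_[c[0]+R_*np.cos(t),c[1]+R_*np.sin(t),0*t+z]);return np.r_[q.min(0),q.max(0)]
def fit(R_,z,top,side):
    o={}
    for k,tt,ss in(('both',1,1),('top',1,0),('side',0,1)):
        def f(c):
            e=[]
            if tt:e.append(ext('top',c,R_,z)-np.r_[T(top[:2]),T(top[2:])])
            if ss:e.append(ext('side',c,R_,z)-np.r_[S(side[:2]),S(side[2:])])
            e=np.concatenate(e);return e[np.isfinite(e)]
        s=least_squares(f,[.55,0]);o[k]=s.x;print(k,s.x.round(4),s.fun.round(1))
    return o['both']
n=np.nan
print('riser');C=fit(.066,.056,[275,237,484,443],[122,248,392,399])
print('head');H=fit(.058,.021,[34,46,207,212],[227,n,419,212])
def pt(a,b,z):
    return least_squares(lambda c:np.r_[proj('top',[*c,z])[0]-T(a),proj('side',[*c,z])[0]-S(b)],[.55,0])
P=pt([284,424],[95,238],.084);a=pt([149,62],[400,101],.066);b=pt([82,172],[253,97],.066)
for s in(P,a,b):print(s.x.round(4),s.fun.round(1))
ang=lambda v:np.degrees(np.arctan2(v[1],v[0]))
d=P.x-C;print('pin',np.hypot(*d),ang(d)); e=a.x-b.x;print('bar',np.hypot(*e),ang(e),(a.x+b.x)/2)
print('turn mod120',(ang(d)-ang(e)+60)%120-60)
```

```text
riser
both [ 0.5292 -0.0434] [ 1.5 -0.3 -0.4 -1.6 -0.9  0.3 -1.4 -0.2]
top [ 0.5273 -0.0423] [ 0.9  0.6 -0.9 -0.6]
side [ 0.5311 -0.0444] [ 0.3  0.3 -0.3 -0.2]
head
both [0.6775 0.1286] [ 0.4 -0.6 -0.2  0.1 -0.4 -0.2  0.2]
top [0.677  0.1288] [ 0.3 -0.4 -0.3  0.4]
side [0.6787 0.129 ] [-0.1  0.1 -0. ]
[0.4728 0.0199] [ 0.2 -0.5 -0.5  0.1]
[0.7119 0.1047] [ 0.3 -0.7 -0.9  0.2]
[0.6388 0.1489] [ 0.2 -0.3 -0.4 -0.1]
pin 0.08470971346712598 131.70555099060218
bar 0.08540447657445306 -31.160481707590023 [0.67533588 0.12676607]
turn mod120 42.866032698192214
```

send_rows:
  series: [1, 30, -22, 0, 0, 1, 60, -45, 0, 0, 1, 90, -67, 0, 0, 1, 120, -89, 0, 0, 1, 150, -112, 0, 0, 1, 180, -134, 0, 0, 1, 210, -156, 0, 0, 1, 239, -178, 0, 0, 1, 239, -178, -40, 0, 1, 239, -178, -75, 0, 1, 239, -178, -90, 0, 1, 239, -178, -90, 0]

```text
t: 8.73
tcp_pos: [0.6739, 0.1208, 0.1004]
orientation: [0.273, 0.962, -0.002, -0.006]
force: [-0.8, 0.0, 0.1]
gripper_width: 0.0867
grip_force: 0.0
```

send_rows:
  series: [1, 0, 0, 0, 0, 1, 0, 0, 0, 0, 1, 0, 0, -20, 0, 1, 0, 0, -40, 0, 1, 0, 0, -52, 0, 1, 0, 0, -57, 0, 1, 0, 0, -57, 0, 1, 0, 0, -57, 0]

```text
t: 9.4
tcp_pos: [0.6787, 0.1225, 0.05]
orientation: [0.272, 0.962, 0.0, 0.001]
force: [0.1, 0.2, 0.7]
gripper_width: 0.087
grip_force: 0.0
```

send_rows:
  series: [0, 0, 0, 0, 0, 0, 0, 0, 0, 0, 0, 0, 0, 0, 0, 0, 0, 0, 0, 0, 0, 0, 0, 0, 0, 0, 0, 0, 0, 0, 0, 0, 0, 0, 0, 0, 0, 0, 0, 0, 0, 0, 0, 0, 0, 0, 0, 0, 0, 0, 0, 0, 0, 0, 0, 0, 0, 0, 0, 0]
  newtons: 20

```text
t: 10.4
tcp_pos: [0.678, 0.1227, 0.0489]
orientation: [0.272, 0.962, 0.0, 0.0]
force: [0.4, 1.8, -0.1]
gripper_width: 0.024
grip_force: 20.0
```

Gripped at 24 mm. I lift and carry it above the riser, turning +43°.

send_rows:
  series: [0, 0, 0, 15, 0, 0, 0, 0, 45, 0, 0, 0, 0, 85, 0, 0, 0, 0, 120, 0, 0, -20, -23, 125, 6, 0, -40, -46, 125, 12, 0, -62, -70, 125, 18, 0, -84, -95, 125, 25, 0, -105, -120, 125, 31, 0, -125, -143, 125, 37, 0, -140, -160, 125, 42, 0, -145, -165, 125, 43]
  newtons: 30

```text
t: 11.4
tcp_pos: [0.5295, -0.0446, 0.1745]
orientation: [-0.1, 0.995, -0.0, -0.002]
force: [-0.6, 0.1, -2.8]
gripper_width: 0.0235
grip_force: 30.0
```

send_rows:
  series: [0, 0, 0, 0, 0, 0, 0, 0, 0, 0, 0, 0, 0, -15, 0, 0, 0, 0, -30, 0, 0, 0, 0, -40, 0, 0, 0, 0, -40, 0, 0, 0, 0, -40, 0, 0, 0, 0, -40, 0]

```text
t: 12.07
tcp_pos: [0.5336, -0.0423, 0.1344]
orientation: [-0.1, 0.995, -0.0, 0.0]
force: [0.0, -0.7, -1.7]
gripper_width: 0.0237
grip_force: 30.0
```

Run:
```python
from h import *
save('side','s3.png')
B=cv2.imread('pics/s3.png')[190:330,250:430]
cv2.imwrite('pics/m4.png',cv2.resize(B,(720,560),interpolation=2))
s=r.read_state();y=R.from_quat(s['orientation']).as_matrix();print(s['tcp_pos'],np.degrees(np.arctan2(y[1,1],y[0,1])),y[:,2].round(4),s['force'],s['gripper_width'])
```

```text
[ 0.5337128  -0.04242136  0.1345965 ] 101.44151448327011 [ 1.5e-03 -4.0e-04 -1.0e+00] [-0.01348538 -0.04669964 -2.45630436] 0.02410965828928975
```

View pics/m4.png

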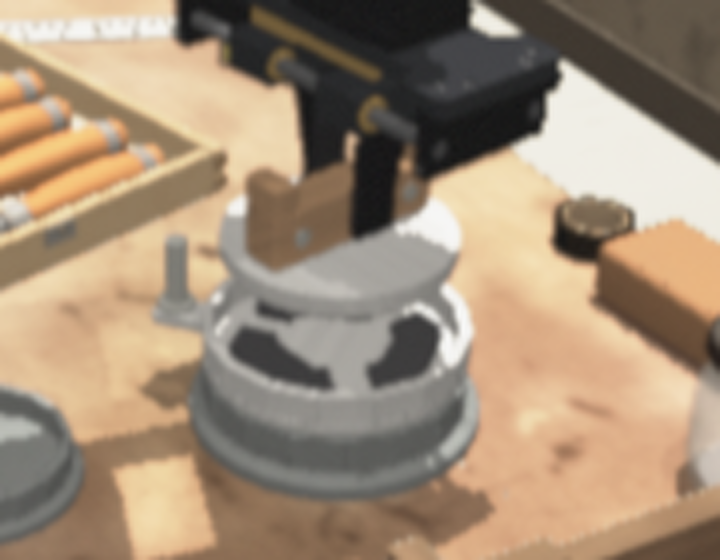

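The head hovers clear and level over the riser, and its top face spans crop x 220–462, lower edge y≈300. I compare it with the side-view fit of the riser, so camera bias cancels.

Run:
```python
from h import *
from scipy.optimize import least_squares
S=lambda p:((np.array(p)+.5)/4-.5+[250,190])
t=np.linspace(0,2*np.pi,361)
def ext(c,R_,z):
    q=proj('side',np.c_[c[0]+R_*np.cos(t),c[1]+R_*np.sin(t),0*t+z]);return np.r_[q.min(0),q.max(0)]
m=np.r_[S([220,0])[0],S([462,300])]
for z in(.1067,):
    s=least_squares(lambda c:ext(c,.058,z)[[0,2,3]]-m,[.53,-.04]);print(s.x.round(4),s.fun.round(2))
m2=np.r_[S([202,0])[0],S([472,398])]
s=least_squares(lambda c:ext(c,.066,.056)[[0,2,3]]-m2,[.53,-.04]);print('rim',s.x.round(4),s.fun.round(2))
# expected head outline if centred on the rim
print(S([0,0]),(ext(s.x,.058,.1067)[[0,2,3]]-np.r_[250,250,190]+.5)*4-.5)
```

```text
[ 0.5302 -0.0464] [-0.08  0.08 -0.01]
rim [ 0.5312 -0.0443] [ 0.26 -0.26  0.05]
[249.625 189.625] [219.4200771  461.52430356 297.18636288]
```

The head is centred to within about 2 mm. I lower it with a 1 mm correction.

send_rows:
  series: [0, 0.5, 1, -10, 0, 0, 0.5, 1, -20, 0, 0, 0.5, 1, -27, 0, 0, 0.5, 1, -32, 0, 0, 0.5, 1, -34, 0, 0, 0.5, 1, -34, 0]

```text
t: 12.62
tcp_pos: [0.5329, -0.0415, 0.0991]
orientation: [-0.099, 0.995, 0.0, -0.001]
force: [0.1, -0.0, -3.1]
gripper_width: 0.0237
grip_force: 30.0
```

send_rows:
  series: [0, 0, 0, -1, 0, 0, 0, 0, -2, 0, 0, 0, 0, -3, 0, 0, 0, 0, -4, 0, 0, 0, 0, -4, 0]

```text
t: 13.03
tcp_pos: [0.5334, -0.0415, 0.096]
orientation: [-0.099, 0.995, -0.0, 0.0]
force: [-0.5, -0.6, -3.0]
gripper_width: 0.0239
grip_force: 30.0
```

send_rows:
  series: [0, 0, 0, -1, 0, 0, 0, 0, -2, 0, 0, 0, 0, -3, 0, 0, 0, 0, -4, 0, 0, 0, 0, -5, 0, 0, 0, 0, -5, 0]

```text
t: 13.53
tcp_pos: [0.5333, -0.0415, 0.0908]
orientation: [-0.099, 0.995, 0.0, -0.0]
force: [0.4, 0.7, -3.4]
gripper_width: 0.0236
grip_force: 30.0
```

Still no contact at z 0.091, so the lugs are inside the notches. I lower the last bit.

send_rows:
  series: [0, 0, 0, -0.5, 0, 0, 0, 0, -1, 0, 0, 0, 0, -1.5, 0, 0, 0, 0, -1.5, 0]

```text
t: 13.87
tcp_pos: [0.5334, -0.0416, 0.0898]
orientation: [-0.099, 0.995, -0.0, 0.0]
force: [-1.3, 0.4, 0.1]
gripper_width: 0.024
grip_force: 30.0
```

send_rows:
  series: [0.45, 0, 0, 0, 0, 0.45, 0, 0, 0, 0, 0.45, 0, 0, 0, 0, 0.45, 0, 0, 0, 0, 0.45, 0, 0, 0, 0, 0.45, 0, 0, 0, 0]

```text
t: 14.37
tcp_pos: [0.5335, -0.0416, 0.0895]
orientation: [-0.099, 0.995, -0.0, 0.0]
force: [0.1, -0.5, -0.4]
gripper_width: 0.0391
grip_force: 0.0
```

send_rows:
  series: [0.55, 0, 0, 15, 0, 0.55, 0, 0, 45, 0, 0.55, 0, 0, 80, 0, 0.55, 0, 0, 115, 0, 0.55, -10, 40, 115, 0, 0.55, -20, 80, 115, 0, 0.55, -30, 120, 115, 0, 0.55, -40, 160, 115, 0, 0.55, -50, 200, 115, 0, 0.55, -60, 240, 115, 0, 0.55, -70, 270, 115, 0, 0.55, -70, 270, 115, 0]

```text
t: 15.37
tcp_pos: [0.4608, 0.2332, 0.2045]
orientation: [-0.102, 0.995, 0.001, -0.001]
force: [-0.1, -0.1, 0.3]
gripper_width: 0.0479
grip_force: 0.0
```

Run:
```python
from h import *
save('side','s4.png');save('top','t4.png')
B=cv2.imread('pics/s4.png')[190:330,270:450];B=cv2.resize(B,(720,560),interpolation=2)
t=np.linspace(0,2*np.pi,90)
for R_,z,c in((.066,.056,(0,0,255)),(.058,.062,(0,255,0)),(.058,.069,(255,0,0))):
    q=proj('side',np.c_[.5311+R_*np.cos(t),-.0444+R_*np.sin(t),0*t+z]);q=((q-[270,190]+.5)*4-.5).astype(np.int32);cv2.polylines(B,[q],True,c,1)
cv2.imwrite('pics/m5.png',B);print(r.read_state()['t'])
```

```text
15.4667
```

View pics/m5.png

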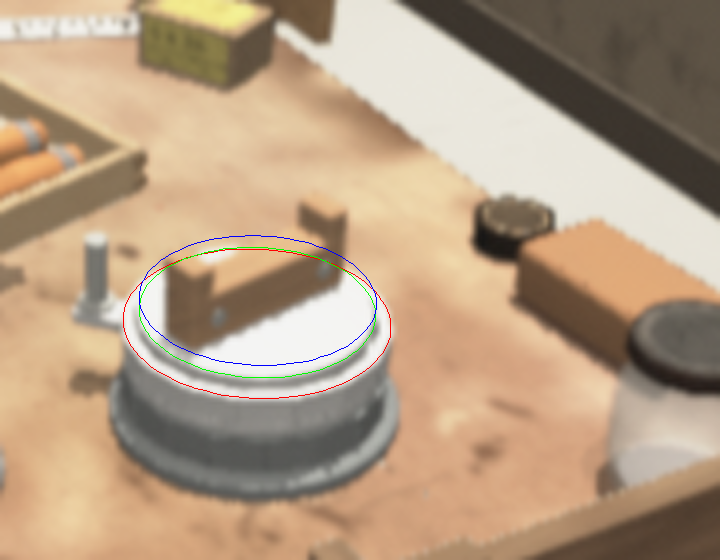

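The head's top edge lies on the green (home) outline, not the blue (riding) one. It's level, the force unloaded at TCP z≈0.0898 as predicted, and the jar is still standing. Handing in.

```bash
python3 -c "
from workcell import r
print(r.close_job())"
```

```text
the job is handed in; nothing more can be done
None
```

I handed the job in at about 15.5 s: in the camera views the riser is down in the base's notches, the rest head sits home and level on it, and the jar is still standing; the judge returned no verdict.

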